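Fit the sanding drum on its splined spindle and hold it home

TASK

Put the blue sanding drum, slotted end down, over the upright spindle of the green bench sander, turn it until its slots mesh with the four brass splines, and press it fully home against the black spring collar. Finish while still holding the drum down with the gripper, as for someone about to lock it: do not let go. Leave the brown drum, the wooden pieces and everything else on the table standing where they are.

Things in the scene. Friction and masses are not known exactly. Their poses are not given: they have to be found in the camera images.
- drum_blue_center (a point): Centre (on the axis, 44 mm above the foot) of the blue sanding drum to mount: loose, about 0.25 kg, 88 mm tall, standing slotted end down, with a 21 mm bore right through. Its top 28 mm is an aluminium square grip, 32 x 32 mm, to be gripped across its flats from above. z is up the axis; x and y are square to the flats and lie along the slots, the same every quarter turn.
- drum_blue_foot (a point): The same drum: centre of its lowest face, same axes. From here up: bare aluminium end, 34 mm square, 0 to 18 mm, cut by four open radial slots 8 mm wide in a cross, 18 mm deep; blue round sleeve, 48 mm diameter, 18 to 60 mm; square grip 60 to 88 mm.
- spindle_tip (a point): Top of the upright 19 mm steel spindle of the green sander (220 x 200 mm, steel top 70 mm above the table), tapering to 10 mm over its last 8 mm; 88 mm above the sander's top. z up; x and y along the four brass splines at its foot, a cross at any angle to the sander. Neither turns.
- arbor_foot (a point): Seat at the spindle's foot, 80 mm below its tip, same axes. A drum fully home has its foot here and its top 8 mm above the spindle's tip. The splines round the spindle rise 14 mm above this point, 5 mm wide with rounded tops, reaching 17 mm from the axis; a drum that has not meshed rests on their tops.
- collar (a joint): Travel (m) of the black spring collar, a 60 mm ring around the splines: 0 up, 0.010 when the drum is fully home. Its top stands 4 mm below the spline tops at rest, so it moves only once the splines have meshed. It takes 6 N to start and 12 N at the bottom, more than the drum's weight, and lifts the drum if let go.
- drum_brown_center (a point): Centre, half-way up, of a brown drum of the same shape and size as the blue one: leave it standing.
- bowl: Brown wooden bowl, 90 mm diameter, 45 mm high; origin under its centre. Leave alone.
- oil: Amber oil bottle, 50 mm diameter, 130 mm high; origin under its centre. Leave alone.
- brush: Dusting brush, about 170 mm long, lying on the table. Leave alone.
- scraper: Screwdriver-like scraper, about 200 mm long, lying on the table. Leave alone.
- root: Small branching root carving, foot 80 x 150 mm, about 145 mm high; origin under its centre. Leave alone.
- figure: Small pale turned wooden figure, 48 mm diameter, 86 mm high; origin under its centre. Leave alone.
Mind the look-alikes: they are no part of the job. Leave any purple look-alike of the part that bears drum_blue_center alone.

How it is judged:
On the way:
1. the blue drum is over the spindle, upright, its foot at least 20 mm below the spindle's tip (horizontal distance between drum_blue_foot and arbor_foot below 0.005 m and z of drum_blue_foot in the frame of arbor_foot below 0.06 m and angle between drum_blue_foot's own z axis and vertical below 0.15 rad), for 0.05 s.
At the end, for the whole second after the job is handed in: The blue drum is on the spindle, upright (within 0.06 rad) and centred within 3 mm, its slots on the splines (within 0.16 rad), its foot within 3 mm of the seat and the spring collar pressed at least 7 mm, at rest, with the gripper's fingers still on the drum (over 3 N) (value of joint collar above 0.007 m and z of drum_blue_foot in the frame of arbor_foot below 0.003 m and horizontal distance between drum_blue_foot and arbor_foot below 0.003 m and angle between drum_blue_foot's own z axis and vertical below 0.06 rad and (angle between the x axis of drum_blue_foot and the x axis of arbor_foot, either way round below 0.16 rad or angle between the x axis of drum_blue_foot and the y axis of arbor_foot, either way round below 0.16 rad) and contact force between the fingers and drum_blue above 3 N and velocity of joint collar below 0.01 m/s); the arm keeps its last pose, push and grip.
It fails at once if the brown drum is moved by more than 30 mm or tipped (distance of drum_brown_center from where it was at the start of the episode above 0.03 m or angle between drum_brown_center's own z axis and vertical above 0.5 rad).
It fails at once if another thing on the table is moved by more than 30 mm or tipped over (distance of any of bowl, oil, brush, scraper, root, figure from where it was at the start of the episode above 0.03 m or angle between any of oil, figure, root's own z axis and vertical above 0.5 rad).
It also fails if it takes over 48 s, if anything falls off the work surface, if the arm or the gripper's body presses on something with over 40 N, if the wrist force passes 120 N, or if a joint passes its speed limit or range.

ROBOT

A 6-joint arm with a two-finger parallel gripper is mounted at the origin on the work surface. World frame = base frame: x ahead of the robot, y to its left, z up, the work surface at z = 0. Lengths are in m, angles in rad, forces in N, time in s.
With the tool pointing down it reaches from about 0.35 to 0.775 m from the base axis. Payload 7.3 kg.
Tool frame: the origin (TCP) lies at the very end of the fingers, on their centre line; the grasp point (between the pads) lies 19 mm behind it; z points along the fingers, x is the direction in which the jaws open and shut, and the axes are right-handed (so a half turn about z gives the same grasp; the last joint's range is limited). The gripper opens to 92 mm and grips with 3 to 60 N. Pads are 19 mm wide; open, the fingers measure 130 mm over their backs; the gripper's body (75 mm by 190 mm) begins 47 mm behind the grasp point.
Start: joints at [1.147, 0.342, 1.524, -0, 1.275, -0.146], TCP at [0.144, 0.505, 0.227] pointing down, gripper open.
Joint ranges: [-2.53, 2.53], [-0.77, 2.02], [0.04, 2.7], [-1, 4.14], [0.28, 2.66], [-3.11, 3.11]. Speed limits (rad/s): [2.57, 2.57, 3.14, 3.14, 3.14, 3.14].

INTERFACE

Orientations are given as [roll, pitch, yaw] about the fixed x, y, z axes, in that order (R = Rz(yaw) Ry(pitch) Rx(roll)).
In Python, from cell import robot, read_camera, nets gives the robot as it stands. The module is installed in compiled form; this text tells all that it offers.
- The arm moves only by the tool carry_out, never from a script. Its arguments are lists of equal length, an entry for each row: "translation": the shift along the tool's x, y, z in m, a list of three; "turn": the turn, a rotation vector about the tool's x, y, z in rad, a list of three; "gripper": the gripper's target within -1 to 1 (shut at 1, half-way at 0, fully open at -1). A call has 1 to 10 rows; each row shifts and turns the commanded pose from where the row before left it, along the tool's axes as they then stand; what a row does not reach is not made up. A row lasts 1/10 s, in which the tool goes at most 50 mm and 8.59 degrees, less where a joint would pass 70% of its speed; a pose out of reach is approached as far as the arm can. A call with a gripper value outside its range is refused whole. The fingers move at their own pace and stop on an object; "squeeze" is the grip in N (left out, the last holds). Time passes only in rows, so rows that do not move let the fingers close. It gives the time, the measured TCP pose, the force and the opening at its end, in the units of the state.
- robot.observe(): the state, without advancing time (a new reading comes with each control period).
- read_camera(name): name is "side" or "top"; returns a dict with "img" (384x512x3 uint8, red, green, blue), "fx", "fy", "cx", "cy" (pixels), "world_from_camera" (4x4, takes a point from camera to world coordinates). Camera axes: x right, y down, z forward; pixel columns grow to the right and rows downward; lengths in m; the calibration is good to about 2 mm. A picture is of the moment at which its call begins. There is no depth.
- robot.hand_in(): hands the job in, once; it reports no verdict.
Trained networks look in a picture, given as the dict that the camera call returned (one of the last four; its "shot" number tells which), for a name from the list of things; names that differ only in an ending like _2 or _b are one class to them, and where a whole thing is asked for, a point or a joint stands for the part that bears it (a point fixed in the world has none). Each returns a list of dicts, best first, with "score" (0 to 1); they miss things now and then, are a little off and sometimes report something else, mostly with a low value. They report only what shows in the picture. A call takes as long as a camera call. They do not tell look-alikes from the thing itself.
- nets.regions_of(picture, name): "region" (384x512 bool, what is visible of it) and "pixel" ([column, row] in pixels, amid what is visible of it).
- nets.tip_of(picture, name): "pixel" ([column, row] in pixels: a listed point, or the origin of a listed thing).
The state is a dict: "time": time; "qpos": joint angles; "qvel": joint speeds; "joint_efforts": joint torques, N m; "tool_pos": TCP position; "tool_rot": TCP orientation; "contact_force": force on the tool from outside, world axes, zero at the start; "torque": the same for the moment, N m; "opening": finger opening in m.
Only numpy, scipy, OpenCV 4.12 (cv2) and the standard library are available. Lean on these libraries where they do the work, as an engineer would, in place of code of your own. Each camera call takes 0.05 s, during which the arm holds its last target. There are 200 camera calls.

## Working session

There is one attempt and no reset: what is moved stays moved. The work goes in short steps, Python scripts to look and compute and a tool call to move; the robot and the scene stay as the last step left them, time stands still between calls to the robot, and variables do not carry over. Pictures are saved under pics/ and viewed, about 8 in all and at most 12, crops included, and the job is handed in when it is done.

Besides the shell and the picture viewer there is one more tool, called after ">>>" as a command line: name --argument value ..., lists and objects as JSON in quotes. carry_out: Moves the arm, as the interface text tells. Its arguments: {"type":"object","properties":{"translation":{"type":"array","items":{"type":"array","items":{"type":"number"}}},"turn":{"type":"array","items":{"type":"array","items":{"type":"number"}}},"gripper":{"type":"array","items":{"type":"number"}},"squeeze":{"type":"number"}},"required":["translation","turn","gripper"]}

```bash
mkdir -p pics; cat > h.py <<'E'
from cell import robot, read_camera, nets
import numpy as np, cv2
def save(p,n,crop=None,s=1):
    im=p["img"]
    if crop: im=im[crop[1]:crop[3],crop[0]:crop[2]]
    cv2.imwrite("pics/"+n,cv2.resize(im[:,:,::-1],None,fx=s,fy=s,interpolation=cv2.INTER_CUBIC))
def ray(p,px):
    T=p["world_from_camera"]; d=np.array([(px[0]-p["cx"])/p["fx"],(px[1]-p["cy"])/p["fy"],1.])
    return T[:3,3],T[:3,:3]@d
def onz(p,px,z):
    o,d=ray(p,px); return o+d*(z-o[2])/d[2]
def proj(p,X):
    T=p["world_from_camera"]; c=T[:3,:3].T@(np.array(X)-T[:3,3]); return np.array([c[0]/c[2]*p["fx"]+p["cx"],c[1]/c[2]*p["fy"]+p["cy"]])
def tri(p,a,q,b):
    o,d=ray(p,a);u,e=ray(q,b); d=d/np.linalg.norm(d);e=e/np.linalg.norm(e)
    s=np.linalg.lstsq(np.c_[d,-e],u-o,rcond=None)[0]
    A=o+d*s[0];B=u+e*s[1]; return (A+B)/2,np.linalg.norm(A-B)
E
python3 - <<'E'
from h import *
np.set_printoptions(precision=4,suppress=True)
s=robot.observe();print(s)
P={n:read_camera(n) for n in("top","side")}
for n,p in P.items():
    print(n,p["fx"],p["world_from_camera"])
    for k in ["drum_blue_center","drum_blue_foot","spindle_tip","arbor_foot"]:
        for r in nets.tip_of(p,k)[:4]: print(k,r["pixel"],r["score"])
v=np.hstack([P["top"]["img"],P["side"]["img"]])
save(P["top"],"t1.png",s=1.5);save(P["side"],"s1.png",s=1.5)
E
```

```text
{'time': 0.0, 'qpos': array([ 1.147 ,  0.3427,  1.525 , -0.    ,  1.2754, -0.146 ]), 'qvel': array([ 0.0009, -0.0001, -0.0003,  0.0007, -0.0008, -0.0002]), 'joint_efforts': array([  0.0004, -43.1225, -24.4219,   0.0718,   0.0557,  -0.0001]), 'tool_pos': array([0.1438, 0.5045, 0.226 ]), 'tool_rot': array([-3.1414,  0.0015,  1.293 ]), 'contact_force': array([ 0.2687, -0.007 ,  0.4896]), 'torque': array([ 0.0055, -0.0061,  0.0059]), 'opening': 0.09185176912770619}
top 433.85498388465754 [[-0.0158 -0.9871  0.1596  0.4091]
 [-0.9999  0.0158 -0.0013  0.1167]
 [-0.0012 -0.1596 -0.9872  1.1057]
 [ 0.      0.      0.      1.    ]]
drum_blue_center [219.3, 222.2] 0.86
drum_blue_center [224.3, 265.2] 0.83
drum_blue_center [179.2, 257.9] 0.69
drum_blue_center [300.8, 172.5] 0.33
drum_blue_foot [186.6, 211.0] 0.93
drum_blue_foot [184.1, 254.5] 0.87
drum_blue_foot [225.7, 264.5] 0.86
drum_blue_foot [213.8, 225.3] 0.58
spindle_tip [426.8, 218.9] 0.57
arbor_foot [418.4, 222.8] 0.8
side 463.0086515935166 [[ 0.9749 -0.1683  0.146   0.3863]
 [-0.2228 -0.7348  0.6407 -0.7611]
 [-0.0006 -0.6571 -0.7538  1.1322]
 [ 0.      0.      0.      1.    ]]
drum_blue_center [196.2, 191.4] 0.78
drum_blue_center [224.1, 179.3] 0.74
drum_blue_center [233.1, 163.0] 0.71
drum_blue_center [197.8, 167.7] 0.53
drum_blue_foot [223.9, 190.1] 0.88
drum_blue_foot [196.6, 201.7] 0.8
drum_blue_foot [235.3, 171.9] 0.58
spindle_tip [253.8, 292.5] 0.74
spindle_tip [279.4, 237.7] 0.72
arbor_foot [251.6, 309.9] 0.81
```

View pics/t1.png

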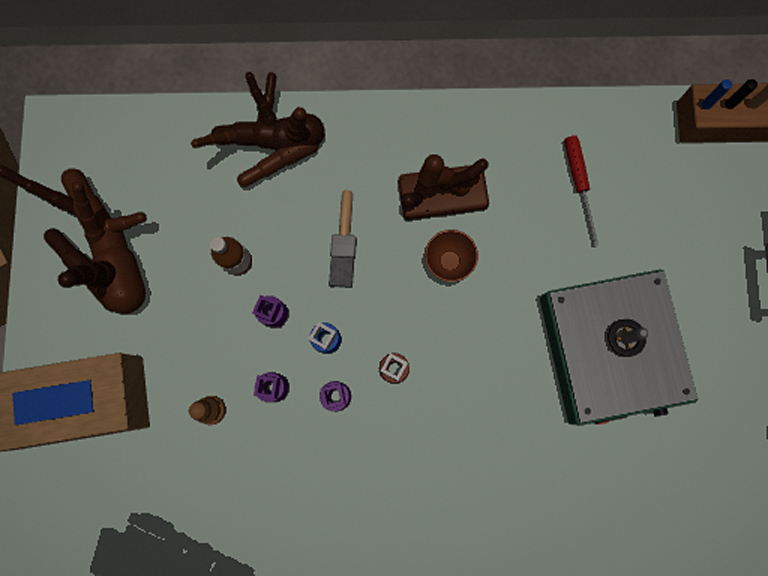

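View pics/s1.png

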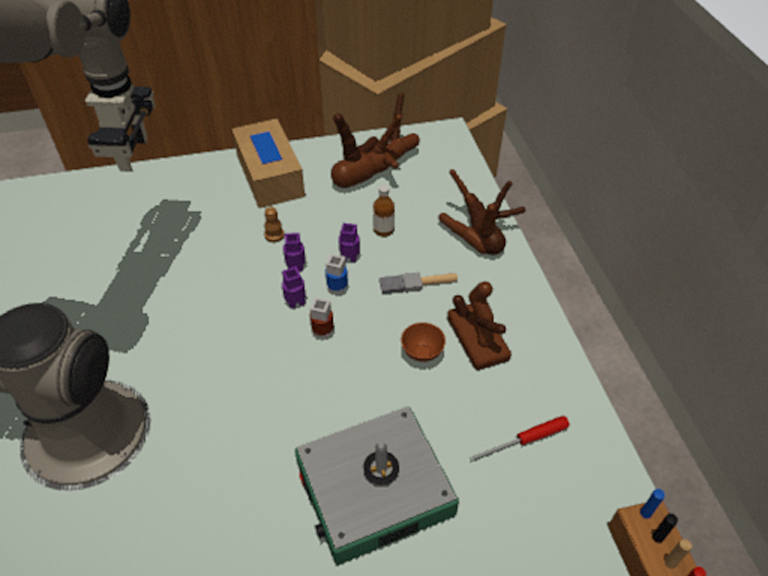

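The top view (1.5×) shows the blue drum at (325,337), brown at (394,368), purple ones at (271,311), (271,387) and (335,396), and the spindle at about (627,337). In the side view the blue drum is at (337,273) and the spindle at (381,460). Next I'll crop both for detail.

```bash
python3 - <<'E'
from h import *
np.set_printoptions(precision=4,suppress=True)
t=read_camera("top");s=read_camera("side")
f=lambda p,c,k:cv2.resize(p["img"][c[1]:c[1]+40,c[0]:c[0]+40,::-1],(390,290*390//290),interpolation=cv2.INTER_CUBIC)
v=np.vstack([np.hstack([f(t,(197,205),8),f(t,(400,205),8)]),np.hstack([f(s,(205,160),8),f(s,(233,282),8)])])
cv2.imwrite("pics/c1.png",cv2.resize(v,(600,600)))
for k in ["drum_blue_center","drum_blue_foot"]:
    a=[r["pixel"] for r in nets.tip_of(t,k)]; b=[r["pixel"] for r in nets.tip_of(s,k)]
    for x in a:
        for y in b:
            X,g=tri(t,x,s,y)
            if g<.012 and X[2]<.1: print(k,x,y,X,g)
for r in nets.tip_of(t,"spindle_tip"):
    for q in nets.tip_of(s,"spindle_tip"): print("tip",r["pixel"],q["pixel"],tri(t,r["pixel"],s,q["pixel"]))
for r in nets.tip_of(t,"arbor_foot"):
    for q in nets.tip_of(s,"arbor_foot"): print("foot",tri(t,r["pixel"],s,q["pixel"]),onz(t,r["pixel"],.078),onz(s,q["pixel"],.078))
# blue mask
for p,c in((t,(197,205)),(s,(205,160))):
    im=p["img"][c[1]:c[1]+40,c[0]:c[0]+40]; hsv=cv2.cvtColor(im,cv2.COLOR_RGB2HSV)
    m=(abs(hsv[...,0].astype(int)-108)<9)&(hsv[...,1]>150)
    ys,xs=np.nonzero(m); print("blue",xs.min()+c[0],xs.max()+c[0],ys.min()+c[1],ys.max()+c[1],len(xs))
    w=((im.min(2)>150)).astype(np.uint8); ys,xs=np.nonzero(w); print("white",xs.mean()+c[0],ys.mean()+c[1],len(xs),cv2.minAreaRect(np.c_[xs,ys].astype(np.float32)))
E
```

```text
drum_blue_center [220.2, 266.5] [193.6, 190.3] [0.417  0.2376 0.0403] 0.0018565689062427025
drum_blue_center [218.5, 224.3] [225.6, 185.8] [0.5207 0.2432 0.03  ] 0.001655630038933941
drum_blue_center [176.8, 204.2] [237.1, 160.9] [0.5766 0.3483 0.0284] 0.008381964630227083
drum_blue_center [180.0, 256.7] [196.0, 165.1] [0.4407 0.3324 0.0555] 6.794701350659055e-05
drum_blue_foot [215.1, 224.4] [224.1, 189.7] [ 0.5202  0.2556 -0.0008] 0.005584660254090478
drum_blue_foot [184.4, 210.5] [232.3, 171.4] [ 0.5605  0.3354 -0.0046] 0.00016387246608468538
drum_blue_foot [181.6, 256.0] [196.6, 175.4] [ 0.4412  0.3399 -0.0005] 0.005658130691130812
foot (array([ 0.5049, -0.2343,  0.0811]), np.float64(0.010244698173154513)) [ 0.5103 -0.2356  0.078 ] [ 0.5   -0.233  0.078]
blue 207 226 215 234 132
white nan nan 0 ((0.0, 0.0), (0.0, 0.0), 0.0)
blue 218 230 179 192 118
white 223.0641148325359 180.4066985645933 1045 ((19.5, 19.5), (39.0, 39.0), 90.0)<stdin>:22: RuntimeWarning: Mean of empty slice.
  ret = ret.dtype.type(ret / rcount)
```

View pics/c1.png

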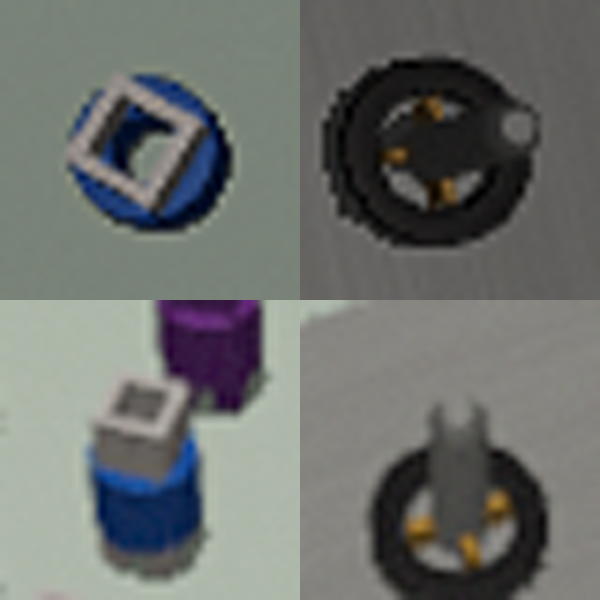

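The crops show the drum's square top cleanly, with corners readable in both views. They also show three of the four brass splines and the spindle tip. I'll turn these into positions and yaws.

```bash
python3 - <<'E'
from h import *
from scipy.optimize import least_squares
np.set_printoptions(precision=4,suppress=True)
t=read_camera("top");s=read_camera("side")
C=lambda l,o,oy=0:[np.array([x/7.5-.5+o[0],(y-oy)/7.5-.5+o[1]]) for x,y in l]
tc=C([(117,75),(207,128),(158,213),(70,158)],(197,205)); sc=C([(128,376),(192,380),(160,428),(95,424)],(205,160),300)
for p,c in((t,tc),(s,sc)):
    X=np.array([onz(p,q,.088) for q in c]); e=np.diff(np.r_[X,X[:1]],axis=0)
    a=np.arctan2(e[:,1],e[:,0])%(np.pi/2); print("drum",X.mean(0),np.linalg.norm(e,axis=1),np.degrees(a))
print("tri",tri(t,np.mean(tc,0),s,np.mean(sc,0)))
tp=(428.6,221.8)
print("tip",onz(t,tp,.158),tri(t,tp,s,(253.6,295.5)),tri(t,tp,s,(253.8,292.5)))
for p,c in((t,(400,205)),(s,(233,282))):
    im=p["img"][c[1]:c[1]+40,c[0]:c[0]+40].astype(int); m=((im[...,0]-im[...,2])>40).astype(np.uint8)
    n,l,st,cen=cv2.connectedComponentsWithStats(m)
    for i in range(1,n): print(cen[i]+c,st[i,4],onz(p,cen[i]+c,.090))
E
```

```text
drum [0.5157 0.2449 0.088 ] [0.0332 0.0306 0.0328 0.0298] [58.7395 59.9622 57.3929 60.6676]
drum [0.5185 0.245  0.088 ] [0.0271 0.0304 0.0272 0.0305] [72.1159 53.2126 72.2563 53.1033]
tri (array([0.5171, 0.2449, 0.0879]), np.float64(0.0027978216656337866))
tip [ 0.5049 -0.2325  0.158 ] (array([ 0.5054, -0.2326,  0.1579]), np.float64(0.0008981654310957621)) (array([ 0.5055, -0.2295,  0.1662]), np.float64(0.0029149530814388427))
[417.5 219. ] 4 [ 0.5188 -0.2319  0.09  ]
[412.5 225.5] 4 [ 0.5037 -0.2191  0.09  ]
[419.4 230.2] 5 [ 0.4924 -0.2345  0.09  ]
[259. 309.] 9 [ 0.5189 -0.235   0.09  ]
[248.5    312.3571] 14 [ 0.4917 -0.2381  0.09  ]
[255.3333 314.8889] 9 [ 0.5065 -0.2484  0.09  ]
```

Measured: drum at (0.517, 0.245), yaw about 59° modulo 90. Spindle at (0.505, -0.233), splines at about 6.5°. I'll move above the drum.

>>> carry_out --translation '[[-0.0147,0.043,0],[-0.0147,0.043,0],[-0.0147,0.043,0],[-0.0147,0.043,0],[-0.0147,0.043,0],[-0.0147,0.043,0],[-0.0147,0.043,0],[-0.0147,0.043,0],[-0.0147,0.043,0],[-0.0147,0.043,0]]' --turn '[[0,0,0],[0,0,0],[0,0,0],[0,0,0],[0,0,0],[0,0,0],[0,0,0],[0,0,0],[0,0,0],[0,0,0]]' --gripper '[-0.3,-0.3,-0.3,-0.3,-0.3,-0.3,-0.3,-0.3,-0.3,-0.3]'

```text
time: 2.05
tool_pos: [0.5186, 0.2443, 0.2268]
tool_rot: [3.141, -0.0, 1.293]
contact_force: [0.2, -0.1, -0.1]
opening: 0.0598
```

>>> carry_out --translation '[[0,0,0],[0,0,0],[0,0,0.03],[0,0,0.03],[0,0,0.03],[0,0,0],[0,0,0]]' --turn '[[0,0,0.13],[0,0,0.133],[0,0,0],[0,0,0],[0,0,0],[0,0,0],[0,0,0]]' --gripper '[-0.3,-0.3,-0.3,-0.3,-0.3,-0.3,-0.3]'

```text
time: 2.75
tool_pos: [0.5173, 0.2457, 0.1372]
tool_rot: [-3.141, 0.0, 1.03]
contact_force: [0.2, -0.5, -0.2]
opening: 0.0598
```

```bash
python3 - <<'E'
from h import *
np.set_printoptions(precision=4,suppress=True)
s=robot.observe();print(s["time"],s["tool_pos"],s["tool_rot"],s["opening"],s["contact_force"],s["qpos"])
t=read_camera("top");p=read_camera("side")
f=lambda p,c:cv2.resize(p["img"][c[1]:c[1]+60,c[0]:c[0]+60,::-1],(390,390),interpolation=cv2.INTER_CUBIC)
cv2.imwrite("pics/c2.png",np.hstack([f(t,(185,195)),f(p,(195,145))]))
print(proj(t,s["tool_pos"]),proj(p,s["tool_pos"]))
E
```

```text
2.75 [0.5173 0.2457 0.1372] [-3.1414  0.0002  1.03  ] 0.05980189274825429 [ 0.2037 -0.4812 -0.2491] [ 0.3095  0.5109  1.5168  0.      1.1142 -0.7205]
[211.8127 220.6424] [222.4606 161.7739]
```

View pics/c2.png

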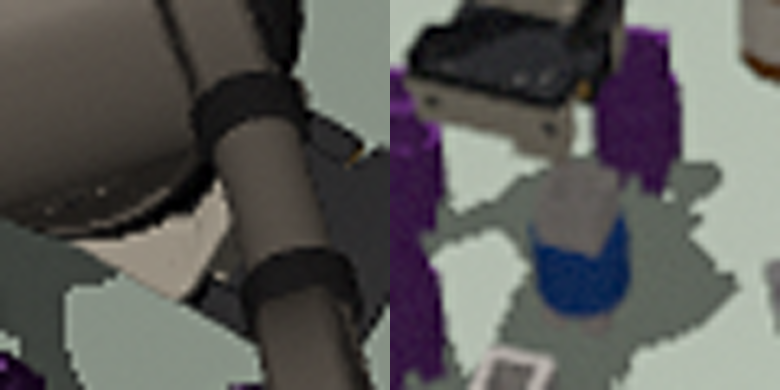

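The side view has the finger just above the grip at about (545,150) in the crop, in line with the prediction. I'll descend and close.

>>> carry_out --translation '[[0,0,0.02],[0,0,0.02],[0,0,0.017],[0,0,0.016],[0,0,0]]' --turn '[[0,0,0],[0,0,0],[0,0,0],[0,0,0],[0,0,0]]' --gripper '[-0.3,-0.3,-0.3,-0.3,-0.3]'

```text
time: 3.35
tool_pos: [0.5169, 0.2456, 0.0634]
tool_rot: [-3.141, 0.001, 1.03]
contact_force: [0.1, -0.4, 0.5]
opening: 0.0597
```

>>> carry_out --translation '[[0,0,0],[0,0,0],[0,0,0],[0,0,0],[0,0,0],[0,0,0],[0,0,0]]' --turn '[[0,0,0],[0,0,0],[0,0,0],[0,0,0],[0,0,0],[0,0,0],[0,0,0]]' --gripper '[0,0.1,0.2,0.3,0.4,0.6,0.6]' --squeeze 45

```text
time: 4.05
tool_pos: [0.5176, 0.2458, 0.0643]
tool_rot: [3.141, -0.001, 1.03]
contact_force: [-1.4, 1.5, 6.3]
opening: 0.032
```

>>> carry_out --translation '[[0,0,-0.01],[0,0,-0.03],[0,0,-0.04],[0,0,-0.04],[0,0,-0.04],[0,0,-0.03],[0,0,0],[0,0,0]]' --turn '[[0,0,0],[0,0,0],[0,0,0],[0,0,0],[0,0,0],[0,0,0],[0,0,0],[0,0,0]]' --gripper '[0.6,0.6,0.6,0.6,0.6,0.6,0.6,0.6]'

```text
time: 4.85
tool_pos: [0.5166, 0.2454, 0.2529]
tool_rot: [-3.141, 0.001, 1.03]
contact_force: [-0.4, 0.2, -4.7]
opening: 0.0314
```

```bash
python3 - <<'E'
from h import *
np.set_printoptions(precision=4,suppress=True)
s=robot.observe();print(s["time"],s["tool_pos"],s["tool_rot"],s["opening"],s["contact_force"],s["torque"])
y=s["tool_rot"][2]; d=np.array([.505,-.233])-s["tool_pos"][:2]
print("tool delta",d@[np.cos(y),np.sin(y)],d@[np.sin(y),-np.cos(y)],"dyaw",np.radians(6.5)-y)
E
```

```text
4.85 [0.5166 0.2454 0.2529] [-3.1408  0.0009  1.03  ] 0.0313935880055305 [-0.3525  0.2405 -4.6532] [-0.0567 -0.0256 -0.0012]
tool delta -0.41608036324621717 0.2363650240403275 dyaw -0.9165133430482868
```

>>> carry_out --translation '[[-0.0347,0.0197,0],[-0.0347,0.0197,0],[-0.0347,0.0197,0],[-0.0347,0.0197,0],[-0.0347,0.0197,0],[-0.0347,0.0197,0]]' --turn '[[0,0,0],[0,0,0],[0,0,0],[0,0,0],[0,0,0],[0,0,0]]' --gripper '[0.6,0.6,0.6,0.6,0.6,0.6]'

```text
time: 5.45
tool_pos: [0.5097, 0.0049, 0.251]
tool_rot: [-3.137, 0.002, 1.03]
contact_force: [1.0, -0.3, -2.7]
opening: 0.0314
```

>>> carry_out --translation '[[-0.0347,0.0197,0],[-0.0347,0.0197,0],[-0.0347,0.0197,0],[-0.0347,0.0197,0],[-0.0347,0.0197,0],[-0.0345,0.0197,0]]' --turn '[[0,0,0],[0,0,0],[0,0,0],[0,0,0],[0,0,0],[0,0,0]]' --gripper '[0.6,0.6,0.6,0.6,0.6,0.6]'

```text
time: 6.05
tool_pos: [0.5041, -0.2339, 0.2507]
tool_rot: [-3.136, -0.0, 1.03]
contact_force: [0.1, 0.5, -2.6]
opening: 0.0319
```

>>> carry_out --translation '[[0,0,0],[0,0,0],[0,0,0],[0,0,0],[0,0,0],[0,0,0],[0,0,0],[0,0,0],[0,0,0],[0,0,0]]' --turn '[[0,0,0.131],[0,0,0.131],[0,0,0.131],[0,0,0.131],[0,0,0.131],[0,0,0.131],[0,0,0.131],[0,0,0],[0,0,0],[0,0,0]]' --gripper '[0.6,0.6,0.6,0.6,0.6,0.6,0.6,0.6,0.6,0.6]'

```text
time: 7.05
tool_pos: [0.5052, -0.2327, 0.2527]
tool_rot: [-3.14, 0.001, 0.116]
contact_force: [-0.5, 0.7, -3.5]
opening: 0.0318
```

```bash
python3 - <<'E'
from h import *
np.set_printoptions(precision=4,suppress=True)
s=robot.observe();print(s["time"],s["tool_pos"],s["tool_rot"],s["opening"],s["contact_force"],s["torque"])
t=read_camera("top");p=read_camera("side")
f=lambda p,c:cv2.resize(p["img"][c[1]:c[1]+75,c[0]:c[0]+50,::-1],(400,600),interpolation=cv2.INTER_CUBIC)
cv2.imwrite("pics/c3.png",np.hstack([f(t,(400,185)),f(p,(228,245))]))
for z in(.064,.004-.0,-.0):pass
X=s["tool_pos"]
for dz in (-.064,-.046,-.004,0): print(dz,proj(p,X+[0,0,dz]),proj(t,X+[0,0,dz]))
print("tip",proj(p,[.505,-.233,.158]),proj(p,[.505,-.233,.078]))
E
```

```text
7.05 [ 0.5052 -0.2327  0.2527] [-3.1403  0.0015  0.1156] 0.03179758735026753 [-0.4839  0.7028 -3.4753] [-0.1098  0.0847  0.0129]
-0.064 [253.3375 288.9742] [433.9048 220.1235]
-0.046 [253.3259 284.9592] [437.1281 219.1702]
-0.004 [253.2976 275.176 ] [445.1661 216.7931]
0 [253.2948 274.2126] [445.9721 216.5547]
tip [253.2996 295.7157] [253.3489 311.7058]
```

View pics/c3.png

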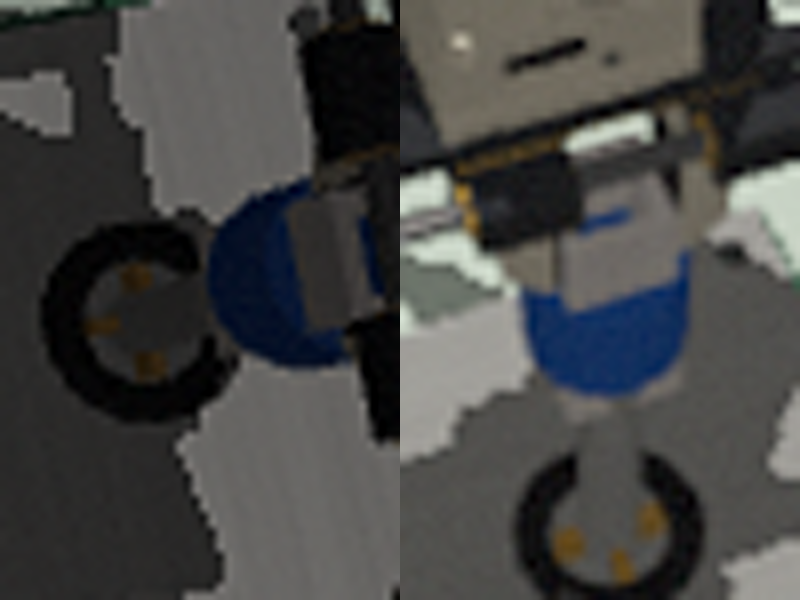

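The crop shows the drum centred over the spindle: in the side view the sleeve's mid-column is about 253.4 and the spindle's about 253.9, within 1 mm. I'll lower it over the tip while watching the force.

>>> carry_out --translation '[[0,0,0.01],[0,0,0.01],[0,0,0.01],[0,0,0.005],[0,0,0.005],[0,0,0]]' --turn '[[0,0,0],[0,0,0],[0,0,0],[0,0,0],[0,0,0],[0,0,0]]' --gripper '[0.6,0.6,0.6,0.6,0.6,0.6]'

```text
time: 7.75
tool_pos: [0.5054, -0.2328, 0.2129]
tool_rot: [-3.141, 0.001, 0.113]
contact_force: [0.0, -0.2, -3.7]
opening: 0.0317
```

>>> carry_out --translation '[[0,0,0.005],[0,0,0.005],[0,0,0]]' --turn '[[0,0,0],[0,0,0],[0,0,0]]' --gripper '[0.6,0.6,0.6]'

```text
time: 8.05
tool_pos: [0.5055, -0.2329, 0.2031]
tool_rot: [-3.141, 0.0, 0.113]
contact_force: [1.1, -0.7, -3.7]
opening: 0.0316
```

>>> carry_out --translation '[[0,0,0.008],[0,0,0.008],[0,0,0.008],[0,0,0.008],[0,0,0.006],[0,0,0]]' --turn '[[0,0,0],[0,0,0],[0,0,0],[0,0,0],[0,0,0],[0,0,0]]' --gripper '[0.6,0.6,0.6,0.6,0.6,0.6]'

```text
time: 8.65
tool_pos: [0.5055, -0.2332, 0.1647]
tool_rot: [-3.141, 0.001, 0.113]
contact_force: [1.0, -2.7, -5.5]
opening: 0.0319
```

>>> carry_out --translation '[[0,0,0.004],[0,0,0.004],[0,0,0.003],[0,0,0]]' --turn '[[0,0,0],[0,0,0],[0,0,0],[0,0,0]]' --gripper '[0.6,0.6,0.6,0.6]'

```text
time: 9.05
tool_pos: [0.5057, -0.233, 0.1544]
tool_rot: [3.141, -0.0, 0.113]
contact_force: [2.6, -3.3, -5.0]
opening: 0.0317
```

>>> carry_out --translation '[[0,0,0.003],[0,0,0.002],[0,0,0]]' --turn '[[0,0,0],[0,0,0],[0,0,0]]' --gripper '[0.6,0.6,0.6]' --squeeze 60

```text
time: 9.35
tool_pos: [0.5058, -0.2331, 0.1502]
tool_rot: [3.141, -0.001, 0.113]
contact_force: [1.1, -2.0, 1.9]
opening: 0.0318
```

>>> carry_out --translation '[[0,0,0.003],[0,0,0.003],[0,0,0]]' --turn '[[0,0,0],[0,0,0],[0,0,0]]' --gripper '[0.6,0.6,0.6]'

```text
time: 9.65
tool_pos: [0.5058, -0.2331, 0.1443]
tool_rot: [3.141, -0.001, 0.113]
contact_force: [-0.6, -2.4, 6.4]
opening: 0.0318
```

>>> carry_out --translation '[[0,0,0.002],[0,0,0.002],[0,0,0]]' --turn '[[0,0,0],[0,0,0],[0,0,0]]' --gripper '[0.6,0.6,0.6]'

```text
time: 9.95
tool_pos: [0.5059, -0.2332, 0.1423]
tool_rot: [3.14, -0.002, 0.113]
contact_force: [-4.3, 0.4, 19.3]
opening: 0.0319
```

The force ramped with the collar, then jumped at foot height of about 0.078, which is the seat. I'll let it settle and take one look.

>>> carry_out --translation '[[0,0,0.0005],[0,0,0],[0,0,0],[0,0,0]]' --turn '[[0,0,0],[0,0,0],[0,0,0],[0,0,0]]' --gripper '[0.6,0.6,0.6,0.6]'

```text
time: 10.35
tool_pos: [0.5059, -0.2332, 0.1423]
tool_rot: [3.139, -0.002, 0.113]
contact_force: [-5.3, 0.5, 21.2]
opening: 0.0316
```

```bash
python3 - <<'E'
from h import *
np.set_printoptions(precision=4,suppress=True)
t=read_camera("top");p=read_camera("side")
f=lambda p,c:cv2.resize(p["img"][c[1]:c[1]+75,c[0]:c[0]+50,::-1],(400,600),interpolation=cv2.INTER_CUBIC)
cv2.imwrite("pics/c4.png",np.hstack([f(t,(400,185)),f(p,(228,260))]))
print(proj(p,[.5055,-.233,.078+.018]),proj(p,[.5055,-.233,.078+.060]),proj(p,[.5055,-.233,.078+.088]))
s=robot.observe();print(s["time"],s["tool_pos"],s["tool_rot"],s["opening"],s["contact_force"],s["torque"])
E
```

```text
[253.5368 308.2145] [253.5167 299.8348] [253.5026 293.9763]
10.45 [ 0.5059 -0.2332  0.1423] [ 3.1394 -0.0022  0.1133] 0.031637734309413024 [-4.8396  0.6786 21.9466] [ 0.0725  1.3534 -0.0255]
```

View pics/c4.png

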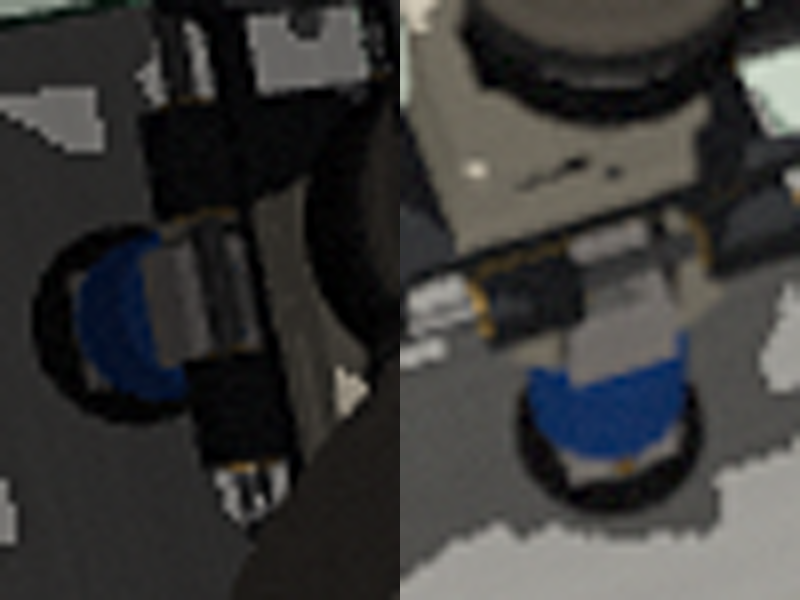

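The side crop shows the drum sitting in the collar with a brass spline visible inside the front slot at about (625,465). The force profile fits the collar spring (about 6 N at the start, 10.5 N at 8 mm) followed by a hard stop at the seat. I'll hand in.

```bash
python3 -c "
from h import *
print(robot.hand_in())
s=robot.observe();print(s['time'],s['tool_pos'],s['contact_force'],s['opening'])"
```

```text
the job is handed in; nothing more can be done
None
the job is handed in; nothing more can be done
```

The blue drum is on the spindle with its slots meshed on the brass splines. It is pressed home against the spring collar, and the gripper is still holding it down. I handed the job in at about 10.5 s of the 48 s allowed; the hand-in reports no verdict.

- **Height:** the last reading put the tool at z = 0.1423 m, which puts the drum's foot at about 0.078 m, the height of the seat. This assumes the drum did not slip in the fingers.
- **Force:** the push rose by about 6 N when the collar was first met and about 10.5 N at 8 mm of travel. It then jumped to about 22 N at a hard stop, which fits a fully pressed collar.
- **Grip:** the opening was 31.6 mm on the 32 mm grip, with the squeeze set to 60 N.
- **Picture:** the last side view shows a brass spline inside the front slot. That view is too coarse to confirm the last few millimetres of height, so full seating rests on the tool height and the force readings.

At the end there was a sideways load of about 5 N and a moment of about 1.35 N m. The tool stayed within 0.003 rad of vertical. I moved nothing else on purpose, but I did not look at the other items again afterwards.

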